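# Close up the machinist's chest

## Task

Close up the blue machinist's chest using only the fingertips: push both of its open drawers fully home, and only then swing its lid down until it lies fully shut. Just push: do not pick anything up or pull a drawer or the lid further open, leave the tool holder, ink bottle and brush on the bench standing and lying as they are, and finish with the hand clear of everything.

Things in the scene. Friction and masses are not known exactly. Their poses are not given: they have to be found in the camera images.
- chest: Blue steel chest, fixed. Origin: centre of its underside, on the bench; +x to its back, +y to its left, z up. Base 220 (x) x 280 (y) x 67 mm high; its front (-x) face, at x = -110 mm, holds two grey drawers side by side. On its rear, x = -40 to 110 mm, a full-width tray, rim 92 mm high, lid on top (100 mm when shut); in front of it a bare ledge. Place and yaw vary.
- left_drawer (a joint): Opening of the left (+y) drawer in m: 0 = fully home, its grey front panel flat against the chest; grows as it slides out towards the chest's -x (stop at 0.11). Starts 0.035 to 0.075 open. Drawer and contents weigh about 0.6 kg, the slide drags with 2 N, and it stays where it is left.
- right_drawer (a joint): The same for the right (-y) drawer; starts 0.035 to 0.075 open.
- left_pull (a point): Centre of the outer (-x) face of the left drawer's aluminium finger pull, a bar 70 wide (along chest y) x 12 high x standing 12 mm out of the grey front panel. The panel is 130 wide, 6 mm thick and covers heights 8 to 60 mm above the bench. With the drawer home this point is at (-128, 68, 48) mm in the chest frame; opening moves it along the chest's -x. Axes as the chest's.
- right_pull (a point): The same for the right drawer; with the drawer home it is at (-128, -68, 48) mm in the chest frame.
- lid (a joint): Angle of the lid in rad: 0 = shut, lying flat on the rim; grows as the lid swings up about the hinge along the chest's left (+y) upper edge (stop at 1.3). Starts 0.55 to 0.95. The hinge is stiff (0.8 N m of friction): the lid of about 0.35 kg stays at any angle, and 1 to 3 N on its free edge move it down.
- lid_hinge (a point): On the hinge axis, at the middle of its length: (35, 140, 92) mm in the chest frame. The axis runs along the chest's x. The lid's axes are the chest's turned with the lid; its underside holds this axis.
- lid_edge (a point): On the upper (outer) face of the lid at the middle of its free edge, which carries an aluminium strip 10 mm wide. The lid is a flat blue plate 150 (along chest x) x 280 x 8 mm, so this point is 280 mm from the hinge along the lid and 8 mm above its underside. Lid shut: (35, -140, 100) mm in the chest frame.
- holder: Loose bystander: upright steel tool holder with a flange, 62 diameter x 85 mm high; origin at the centre of its underside. Beside the chest's right side.
- ink: Loose bystander: upright blue ink bottle with black cap, 48 diameter x 110 mm high; origin at the centre of its underside. Beside the chest's right side.
- brush: Loose bystander: bench brush, about 200 mm long and under 40 mm high, lying on the bench beside the chest's left side; its x axis runs along the handle.

How it is judged:
By the outcome, as a careful person would: the job done as asked, in the order asked, and still so for the second after the job is handed in, with the robot touching nothing.
It also fails if it takes over 54 s, if anything falls off the work surface, if the arm or the gripper's body presses on something with over 40 N, if the wrist force passes 120 N, or if a joint passes its speed limit or range.

## Robot

A 6-joint arm with a two-finger parallel gripper is mounted at the origin on the work surface. World frame = base frame: x ahead of the robot, y to its left, z up, the work surface at z = 0. Lengths are in mm, angles in rad, forces in N, time in s.
With the tool pointing down it reaches from about 300 to 775 mm from the base axis. Payload 14.6 kg.
Tool frame: the origin (TCP) lies midway between the tips of the shut fingers; the grasp point (between the pads) lies 19 mm behind it (manip.grasp_offset is the distance from the TCP to the grasp point, in mm); z points along the fingers, y is the line along which they close (so a half turn about z gives the same grasp; the last joint's range is limited). The gripper opens to 94 mm and grips with 3 to 60 N. Pads are 16 mm wide; open, the fingers measure 119 mm over their backs; the gripper's body (75 mm by 177 mm) begins 78 mm behind the grasp point.
Start: joints at [1.036, 0.3, 1.521, -0, 1.321, -0.067], TCP at [248.004, 490.901, 205.446] pointing down, gripper open.
Joint ranges: [-3.03, 3.03], [-0.79, 2.21], [0.23, 2.52], [-1.04, 4.18], [0, 3.07], [-2.55, 2.55]. Speed limits (rad/s): [2.22, 2.22, 2.57, 3.14, 3.14, 3.14].

## Interface

Orientations are given as [roll, pitch, yaw] about the fixed x, y, z axes, in that order (R = Rz(yaw) Ry(pitch) Rx(roll)).
In Python, from cell import manip, viewer gives the robot as it stands. The module is installed in compiled form; this text tells all that it offers.
- The arm moves only by the tool move_arm, never from a script. Its argument "moves" is a list of rows, each a list of 4 numbers: the shift along the tool's x, y, z in m, then the turn about the tool's z in rad. A call has 1 to 12 rows; each row is the pose to reach, as a shift and turn from the pose commanded when the call began, along the tool's axes at that moment; what a row does not reach only later rows make up. A row lasts 1/10 s, in which the tool goes at most 50 mm and 8.59 degrees, less where a joint would pass 70% of its speed; a pose out of reach is approached as far as the arm can. A call with a gripper value outside its range is refused whole. "jaw" is the finger opening in m, from 0 to 0.094, set as the call begins (left out, the last holds). The fingers move at their own pace and stop on an object; "squeeze" is the grip in N (left out, the last holds). Time passes only in rows, so rows that repeat a pose let the fingers close. It gives the time, the measured TCP pose, the force, the opening and the grip force at its end, in the units of the state.
- manip.read_state(): the state, without advancing time (a new reading comes with each control period).
- viewer.camera(name): name is "side" or "top"; returns a dict with "frame" (384x512x3 uint8, blue, green, red), "z_map" (384x512 float32, mm along the optical axis (not along the pixel's ray), 0 where there is no reading), "fx", "fy", "cx", "cy" (pixels), "origin" and "orientation" of the camera in the world. Camera axes: x right, y down, z forward; pixel columns grow to the right and rows downward; lengths in mm; the calibration is good to about 2 mm. A picture is of the moment at which its call begins.
- manip.sign_off(): hands the job in; it is judged then, once.
The state is a dict: "clock": time; "joints": joint angles; "qd": joint speeds; "effort": joint torques, N m; "eef_pos": TCP position; "eef_rot": TCP orientation; "wrist_force": force on the tool from outside, world axes, zero at the start; "moment": the same for the moment, N m; "finger_gap": finger opening in mm; "finger_force": force on a finger pad.
Only numpy, scipy, OpenCV 4.12 (cv2) and the standard library are available. Lean on these libraries where they do the work, as an engineer would, in place of code of your own. Each camera call takes 0.05 s, during which the arm holds its last target. There are 200 camera calls.

## Working session

There is one attempt and no reset: what is moved stays moved. The work goes in short steps, Python scripts to look and compute and a tool call to move; the robot and the scene stay as the last step left them, time stands still between calls to the robot, and variables do not carry over. Pictures are saved under pics/ and viewed, at most 10 in all, crops included, and the job is handed in when it is done.

Besides the shell and the picture viewer there is one more tool, called after "Emit:" as name(argument=value, ...), one argument or row to a line, values as JSON. move_arm: Moves the arm, as the interface text tells. Its arguments: {"type":"object","properties":{"moves":{"type":"array"},"jaw":{"type":"number"},"squeeze":{"type":"number"}},"required":["moves"]}

```bash
mkdir -p pics
cat > h.py <<'E'
from cell import manip, viewer
import numpy as np, cv2
from scipy.spatial.transform import Rotation as R
def cloud(name):
    c=viewer.camera(name); z=c["z_map"].astype(float)
    v,u=np.mgrid[0:z.shape[0],0:z.shape[1]]
    P=np.stack([(u-c["cx"])/c["fx"]*z,(v-c["cy"])/c["fy"]*z,z],-1)
    o=np.array(c["orientation"]); M=o if o.shape==(3,3) else R.from_euler('xyz',o).as_matrix()
    W=P@M.T+np.array(c["origin"]); W[z==0]=np.nan
    return c,W
E
python3 - <<'E'
from h import *
print(manip.read_state())
for n in("top","side"):
    c,W=cloud(n); cv2.imwrite(f"pics/{n}0.png",c["frame"]); np.save(n,W); np.save(n+"f",c["frame"])
    print(n,c["origin"],c["orientation"],c["fx"]); print(W[::64,::85].round().tolist())
E
```

```text
{'clock': 0.0, 'joints': array([ 1.03639271e+00,  3.00471061e-01,  1.52155891e+00,  1.75430381e-05,
        1.32073881e+00, -6.65817116e-02]), 'qd': array([-0.00111011, -0.0026091 , -0.00088692,  0.00176827,  0.00235761,
       -0.00109444]), 'effort': array([-5.38113436e-04, -5.31809449e+01, -3.52719498e+01,  7.06688385e-02,
        2.44615262e-02, -1.13250030e-04]), 'eef_pos': array([247.87356265, 490.68150877, 204.89574152]), 'eef_rot': array([-3.14042026e+00, -9.52053296e-05,  2.67376634e+00]), 'wrist_force': array([-0.00863515,  0.29692319, -0.185789  ]), 'moment': array([-0.04235509, -0.06462509,  0.01317742]), 'finger_force': 0.0, 'finger_gap': 94.1583851010723}
top [ 558.02861738   37.12647435 1200.12936811] [-3.07560782 -0.02821819 -1.56122684] 469.6068762868211
[[[1438.0, 1015.0, -655.0], [1436.0, 671.0, -634.0], [1435.0, 331.0, -616.0], [1436.0, -6.0, -601.0], [1432.0, -339.0, -578.0], [1433.0, -670.0, -563.0], [1434.0, -999.0, -550.0]], [[1209.0, 1053.0, -750.0], [1218.0, 704.0, -758.0], [1224.0, 348.0, -756.0], [1230.0, -12.0, -753.0], [1236.0, -374.0, -750.0], [1245.0, 
[... 1082 characters left out ...]
 14.0], [140.0, -1016.0, 29.0], [-509.0, -1873.0, -239.0]], [[1439.0, -180.0, 50.0], [1434.0, -530.0, -143.0], [1439.0, -1265.0, -551.0], [637.0, -25.0, 224.0], [457.0, -466.0, 0.0], [191.0, -521.0, -1.0], [-74.0, -569.0, 1.0]], [[1435.0, -81.0, -113.0], [1437.0, -417.0, -377.0], [866.0, -50.0, 0.0], [632.0, 4.0, 80.0], [443.0, -134.0, 1.0], [231.0, -177.0, 0.0], [19.0, -220.0, -0.0]], [[1434.0, 19.0, -286.0], [1435.0, -289.0, -620.0], [783.0, 154.0, 1.0], [608.0, 118.0, 1.0], [433.0, 84.0, 1.0], [258.0, 49.0, 1.0], [100.0, 42.0, 28.0]], [[1435.0, 123.0, -468.0], [877.0, 326.0, -1.0], [726.0, 297.0, 0.0], [576.0, 267.0, -1.0], [426.0, 237.0, -0.0], [276.0, 208.0, 1.0], [125.0, 177.0, -1.0]]]
```

View pics/top0.png

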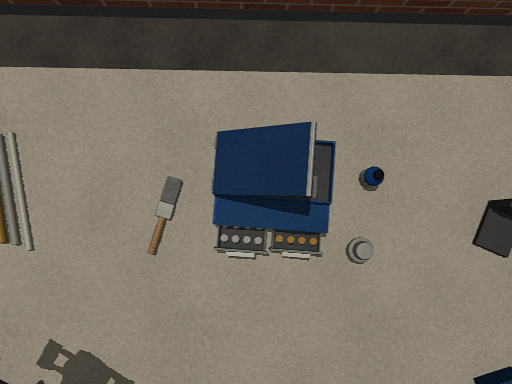

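View pics/side0.png

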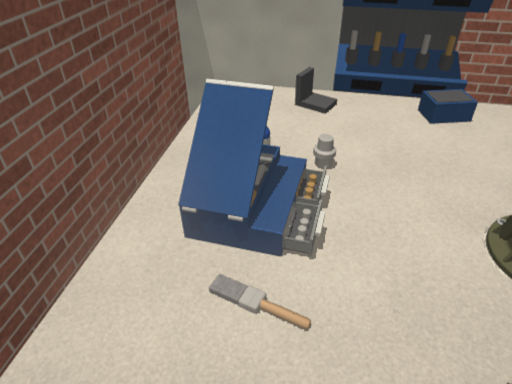

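The top view shows the chest centred near pixel (270,190), the lid strip near (312,160), and the pulls at (240,254) and (296,255). The holder is at (361,250), the ink at (373,176) and the brush at (165,215). The side view agrees: both drawers and the lid are open. Next I'll fit the chest.

Run:
```python
from h import *
W=np.load("top.npy"); F=np.load("topf.npy").astype(int)
b,g,r=F[...,0],F[...,1],F[...,2]; x,y,z=W[...,0],W[...,1],W[...,2]
v,u=np.mgrid[0:384,0:512]
roi=(u>205)&(u<345)&(v>115)&(v<265)
blue=(b>r+30)&roi
# ledge
L=blue&(abs(z-67)<6)&(v>190)
p=W[L]; print("ledge n",len(p),p.mean(0)); rect=cv2.minAreaRect(p[:,:2].astype(np.float32)); print(rect, cv2.boxPoints(rect).tolist())
# front edge: lowest v row of ledge per column
e=[]
for c in range(216,328,2):
    rows=np.where(L[:,c])[0]
    if len(rows): e.append(W[rows.max(),c,:2])
e=np.array(e); k=np.polyfit(e[:,1],e[:,0],1); 
for _ in range(4):
    rs=e[:,0]-np.polyval(k,e[:,1]); k=np.polyfit(e[abs(rs)<4,1],e[abs(rs)<4,0],1)
print("front line x=",k,"yaw",-np.arctan(k[0]), "std",rs.std())
# pulls bright
B=(F.min(-1)>150)&roi&(v>245)&(z>35)&(z<65)
n,lab,st,ce=cv2.connectedComponentsWithStats(B.astype(np.uint8))
for i in range(1,n):
    if st[i,4]>20:
        q=W[lab==i]; print("pull",st[i],q.mean(0),q.min(0),q.max(0),cv2.minAreaRect(q[:,:2].astype(np.float32)))
# lid plane
P=W[blue&(z>112)]; 
A=P
for _ in range(4):
    c=A.mean(0); n_=np.linalg.svd(A-c,full_matrices=False)[2][2]; n_*=np.sign(n_[2]); A=P[abs((P-c)@n_)<4]
print("lid",len(A),c,n_,"angle",np.arccos(n_[2]),"hinge dir yaw",np.arctan2(n_[1],n_[0])-np.pi/2, "zmax",np.nanmax(P[:,2]))
S=(F.min(-1)>110)&(u>305)&(u<320)&(v>118)&(v<200)&(z>120); q=W[S]; print("strip",len(q),q.mean(0),q.min(0),q.max(0))
for nm,(a,bb,cc,d) in dict(holder=(345,380,235,268),ink=(356,388,163,192)).items():
    m=(u>a)&(u<bb)&(v>cc)&(v<d)&(z>25); q=W[m]; print(nm,q[:,:2].min(0),q[:,:2].max(0),q[:,2].max(),np.median(q,0))
m=(u>145)&(u<185)&(v>172)&(v<258)&(z>8);q=W[m];print("brush",q.min(0),q.max(0))
```

```text
ledge n 2854 [576.5983592  -31.37176188  65.7384074 ]
((582.0156860351562, -33.43983459472656), (277.69500732421875, 76.16838073730469), 86.7681655883789) [[536.1643676757812, -169.91946411132812], [612.2116088867188, -174.21356201171875], [627.8670043945312, 103.039794921875], [551.8197631835938, 107.33389282226562]]
front line x= [6.65179917e-02 5.48310629e+02] yaw -0.0664201451759462 std 0.8209603076573004
pull [227 252  27   5 102] [481.91537778  39.69074032  52.76043032] [476.80383471   8.52636464  48.33325084] [486.88310276  71.76299725  59.45212606] ((482.1663513183594, 40.18254852294922), (63.52580642700195, 9.414958000183105), 86.75119018554688)
pull [283 252  27   6  93] [481.62519649 -94.26591786  52.64325342] [ 475.41334475 -128.16239357   47.61224531] [487.5197901  -64.11205495  58.24704411] ((481.2807922363281, -95.95829772949219), (64.33876037597656, 9.348196029663086), 85.58051300048828)
lid 5965 [690.82700655  -8.92648423 203.53119974] [0.0455041  0.68167749 0.73023638] angle 0.7521284482722448 hinge dir yaw -0.06665423399636095 zmax 286.2709978743525
strip 257 [684.88159634 -97.37224706 286.44822671] [ 612.86867354 -104.17549079  280.61344384] [759.34766052 -90.13007136 291.35108504]
holder [ 464.15172611 -283.68917592] [ 525.12298804 -222.82873753] 89.3614792401745 [ 495.60617213 -246.52562199   61.86122911]
ink [ 651.55435522 -306.12984781] [ 699.81809737 -259.85027352] 114.12003663815813 [ 672.29274033 -275.2556861    74.85916668]
brush [477.40691644 191.01280755   8.00126569] [673.59921497 270.05857446  24.38109083]
```

```bash
cat >> h.py <<'E'
YAW=-0.0665; O=np.array([656,-38.7,0]); C=R.from_euler('z',YAW).as_matrix()
def c2w(p): return O+C@np.array(p,float)
def w2c(p): return C.T@(np.array(p)-O)
def shift(p,yaw=None):
    s=manip.read_state(); M=R.from_euler('xyz',s["eef_rot"]).as_matrix()
    print("tool shift m",(M.T@(np.array(p)-s["eef_pos"])/1000).round(4),"turn",None if yaw is None else round(s["eef_rot"][2]-yaw,3), "tcp chest",w2c(s["eef_pos"]).round(1))
E
python3 - <<'E'
from h import *
p=c2w([-225,68,120]); print(p); shift(p,np.pi+YAW)
for q in([481.9,39.7,53],[481.6,-94.3,53],[684.9,-97.4,286],[495,-253,0],[675,-283,0]): print(w2c(q).round(1))
E
```

```text
[436.01598765  44.10117335 120.        ]
tool shift m [-0.3693 -0.3137  0.0853] turn -0.401 tcp chest [-442.4  501.1  205. ]
[-178.9   66.7   53. ]
[-170.3  -67.1   53. ]
[ 32.7 -56.6 286. ]
[-146.4 -224.5    0. ]
[  35.2 -242.5    0. ]
```

Emit:
move_arm(
  moves=[
    [-0.369,-0.314,0.085,-0.401],
    [-0.369,-0.314,0.085,-0.401],
    [-0.369,-0.314,0.085,-0.401],
    [-0.369,-0.314,0.085,-0.401],
    [-0.369,-0.314,0.085,-0.401],
    [-0.369,-0.314,0.085,-0.401],
    [-0.369,-0.314,0.085,-0.401],
    [-0.369,-0.314,0.085,-0.401],
    [-0.369,-0.314,0.085,-0.401],
    [-0.369,-0.314,0.085,-0.401],
    [-0.369,-0.314,0.085,-0.401],
    [-0.369,-0.314,0.085,-0.401],
  ],
  jaw=0,
)

```text
clock: 1.3
eef_pos: [435.6, 43.6, 120.1]
eef_rot: [3.142, -0.001, 3.073]
wrist_force: [-0.7, -0.6, -0.3]
finger_gap: 1.7
finger_force: 0.0
```

Run:
```python
from h import *
shift(c2w([-225,68,42]),np.pi+YAW)
```

```text
tool shift m [-0.0005  0.0005  0.0781] turn -0.003 tcp chest [-225.4   67.5  120.1]
```

Emit:
move_arm(
  moves=[
    [0,0,0.04,0],
    [0,0,0.08,0],
    [0,0,0.08,0],
    [-0.01,0,0.08,0],
    [-0.02,0,0.08,0],
    [-0.026,0,0.08,0],
    [-0.032,0,0.08,0],
    [-0.038,0,0.08,0],
    [-0.044,0,0.08,0],
    [-0.05,0,0.08,0],
    [-0.056,0,0.08,0],
    [-0.06,0,0.08,0],
  ],
)

```text
clock: 2.5
eef_pos: [496.1, 40.2, 40.4]
eef_rot: [-3.142, -0.0, 3.075]
wrist_force: [-2.4, 0.5, 1.8]
finger_gap: 0.3
finger_force: 1.1
```

Emit:
move_arm(
  moves=[
    [-0.004,0,0,0],
    [-0.008,0,0,0],
    [-0.012,0,0,0],
    [-0.016,0,0,0],
    [-0.019,0,0,0],
    [-0.022,0,0,0],
    [-0.022,0,0,0],
  ],
)

```text
clock: 3.2
eef_pos: [518.0, 38.7, 40.5]
eef_rot: [3.142, 0.001, 3.075]
wrist_force: [-0.5, 0.2, 0.6]
finger_gap: 0.5
finger_force: 0.0
```

Run:
```python
from h import *
shift(c2w([-225,68,42]),np.pi+YAW)
c,W=cloud("top"); cv2.imwrite("pics/t1.png",cv2.resize(c["frame"][110:300,170:400],None,fx=3,fy=3))
```

```text
tool shift m [ 0.0822 -0.0001 -0.0016] turn -0.0 tcp chest [-142.8   68.1   40.5]
```

View pics/t1.png

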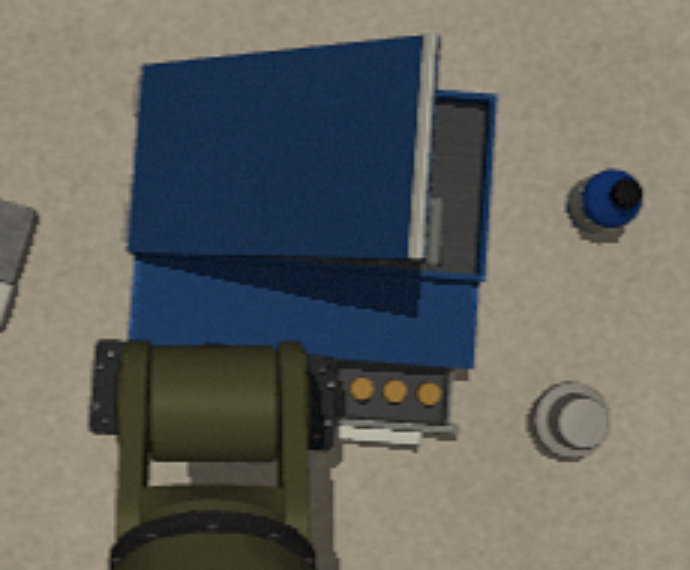

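The crop shows the hand over the left drawer at (210,400), with nothing else disturbed. I'll inch on until it meets the stop.

Emit:
move_arm(
  moves=[
    [-0.002,0,0,0],
    [-0.004,0,0,0],
    [-0.005,0,0,0],
    [-0.006,0,0,0],
    [-0.006,0,0,0],
  ],
)

```text
clock: 3.75
eef_pos: [522.5, 38.5, 40.4]
eef_rot: [-3.141, -0.003, 3.075]
wrist_force: [-12.0, 0.5, 8.8]
finger_gap: 0.6
finger_force: 5.7
```

Emit:
move_arm(
  moves=[
    [-0.0005,0,0,0],
    [-0.001,0,0,0],
    [-0.0015,0,0,0],
    [-0.0015,0,0,0],
  ],
)

```text
clock: 4.15
eef_pos: [522.5, 38.5, 40.4]
eef_rot: [-3.141, -0.007, 3.075]
wrist_force: [-23.1, 1.2, 17.1]
finger_gap: 0.6
finger_force: 11.5
```

Emit:
move_arm(
  moves=[
    [0.03,0,0,0],
    [0.075,0,0,0],
    [0.085,0,0,0],
    [0.085,-0.045,0,0],
    [0.085,-0.09,0,0],
    [0.085,-0.136,0,0],
    [0.085,-0.136,0,0],
    [0.075,-0.136,0,0],
    [0.065,-0.136,0,0],
    [0.055,-0.136,0,0],
    [0.049,-0.136,0,0],
    [0.043,-0.136,0,0],
  ],
)

```text
clock: 5.35
eef_pos: [473.5, -93.8, 40.2]
eef_rot: [3.141, -0.001, 3.076]
wrist_force: [-1.5, 2.0, 0.8]
finger_gap: 0.5
finger_force: 1.1
```

Emit:
move_arm(
  moves=[
    [-0.006,0,0,0],
    [-0.012,0,0,0],
    [-0.018,0,0,0],
    [-0.023,0,0,0],
    [-0.027,0,0,0],
    [-0.031,0,0,0],
    [-0.034,0,0,0],
    [-0.036,0,0,0],
    [-0.036,0,0,0],
  ],
)

```text
clock: 6.25
eef_pos: [509.4, -97.1, 40.6]
eef_rot: [-3.141, 0.001, 3.075]
wrist_force: [-0.4, -0.1, -0.7]
finger_gap: 0.6
finger_force: 0.0
```

Run:
```python
from h import *
shift(c2w([-138.3,-68,40]),np.pi+YAW)
```

```text
tool shift m [-0.0041  0.      0.0006] turn -0.0 tcp chest [-142.4  -68.    40.6]
```

Emit:
move_arm(
  moves=[
    [-0.002,0,0,0],
    [-0.004,0,0,0],
    [-0.005,0,0,0],
    [-0.0065,0,0,0],
    [-0.0075,0,0,0],
    [-0.0075,0,0,0],
  ],
)

```text
clock: 6.85
eef_pos: [513.6, -97.4, 40.5]
eef_rot: [3.141, -0.008, 3.075]
wrist_force: [-28.7, 0.1, 21.1]
finger_gap: 0.5
finger_force: 14.0
```

Emit:
move_arm(
  moves=[
    [0.02,0,0,0],
    [0.06,0,0,0],
    [0.065,0,-0.05,0],
    [0.065,0,-0.1,0],
    [0.065,0,-0.15,0],
    [0.065,0,-0.2,0],
    [0.065,0,-0.25,0],
    [0.065,0,-0.29,0],
    [0.065,0,-0.29,0],
  ],
)

```text
clock: 7.75
eef_pos: [452.9, -93.4, 335.9]
eef_rot: [-3.14, 0.009, 3.075]
wrist_force: [0.9, -0.2, -0.1]
finger_gap: 0.1
finger_force: 0.0
```

Run:
```python
from h import *
shift(c2w([25,-25,330]),np.pi+YAW)
a,W=cloud("top"); b,_=cloud("side")
cv2.imwrite("pics/t2.png",np.hstack([cv2.resize(a["frame"][110:310,170:370],(390,390)),cv2.resize(b["frame"][60:260,170:370],(390,390))]))
```

```text
tool shift m [-0.2239  0.0432  0.008 ] turn -0.0 tcp chest [-199.   -68.1  335.9]
```

View pics/t2.png

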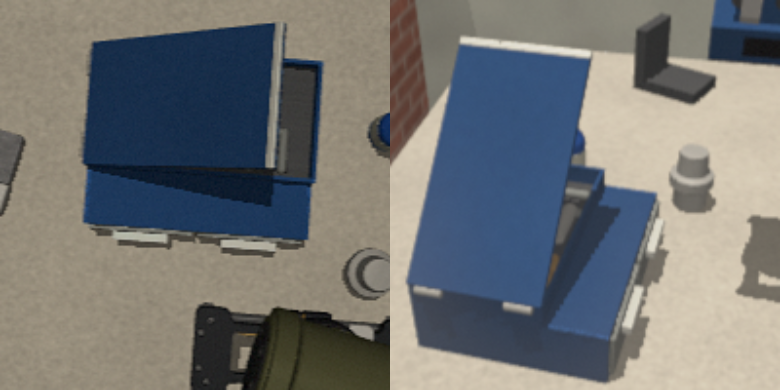

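Both pulls, at (142,238) and (248,246) in the crop, sit flush against the chest. The drawers are home and the lid is unmoved, so I'll go over the lid.

Emit:
move_arm(
  moves=[
    [-0.05,0.01,0.005,0],
    [-0.1,0.02,0.005,0],
    [-0.15,0.03,0.005,0],
    [-0.2,0.04,0.005,0],
    [-0.224,0.043,0.005,0],
    [-0.224,0.043,0.008,0],
    [-0.224,0.043,0.008,0],
  ],
)

```text
clock: 8.55
eef_pos: [677.8, -65.1, 319.5]
eef_rot: [3.141, -0.004, 3.075]
wrist_force: [-0.1, -0.1, -0.1]
finger_gap: 0.2
finger_force: 0.0
```

Run:
```python
from h import *
s=manip.read_state()
print(s["joints"].round(2)); p0=None
for a in [.80,.74,.66,.58,.5,.42,.34,.26,.18,.1,.04,0,-.02]:
    p=c2w([25,140-255*np.cos(a)+8*np.sin(a)+10,92+255*np.sin(a)+8*np.cos(a)]); print(a,end=" ");shift(p)
```

```text
[-0.15  0.58  0.87 -0.    1.7  -1.65]
0.8 tool shift m [-0.0017  0.003   0.039 ] turn None tcp chest [ 23.5 -24.9 319.5]
0.74 tool shift m [-0.0017 -0.008   0.0496] turn None tcp chest [ 23.5 -24.9 319.5]
0.66 tool shift m [-0.0018 -0.0216  0.0648] turn None tcp chest [ 23.5 -24.9 319.5]
0.58 tool shift m [-0.0018 -0.034   0.0811] turn None tcp chest [ 23.5 -24.9 319.5]
0.5 tool shift m [-0.0019 -0.0451  0.0982] turn None tcp chest [ 23.5 -24.9 319.5]
0.42 tool shift m [-0.002  -0.0547  0.1162] turn None tcp chest [ 23.5 -24.9 319.5]
0.34 tool shift m [-0.002  -0.0628  0.1349] turn None tcp chest [ 23.5 -24.9 319.5]
0.26 tool shift m [-0.0021 -0.0695  0.1542] turn None tcp chest [ 23.5 -24.9 319.5]
0.18 tool shift m [-0.0022 -0.0746  0.174 ] turn None tcp chest [ 23.5 -24.9 319.5]
0.1 tool shift m [-0.0023 -0.0781  0.1941] turn None tcp chest [ 23.5 -24.9 319.5]
0.04 tool shift m [-0.0023 -0.0796  0.2093] turn None tcp chest [ 23.5 -24.9 319.5]
0 tool shift m [-0.0024 -0.0801  0.2195] turn None tcp chest [ 23.5 -24.9 319.5]
-0.02 tool shift m [-0.0024 -0.0802  0.2246] turn None tcp chest [ 23.5 -24.9 319.5]
```

Emit:
move_arm(
  moves=[
    [0,0,0.02,0],
    [0,0.003,0.039,0],
    [0,-0.008,0.05,0],
    [0,-0.015,0.057,0],
    [0,-0.022,0.065,0],
    [0,-0.028,0.073,0],
    [0,-0.034,0.081,0],
    [0,-0.04,0.09,0],
    [0,-0.045,0.098,0],
    [0,-0.045,0.098,0],
  ],
)

```text
clock: 9.55
eef_pos: [674.6, -110.7, 222.7]
eef_rot: [3.141, -0.002, 3.074]
wrist_force: [-0.7, 0.4, 0.3]
finger_gap: 0.0
finger_force: 0.0
```

Run:
```python
from h import *
b,_=cloud("side"); cv2.imwrite("pics/s3.png",cv2.resize(b["frame"][30:260,150:400],None,fx=2.4,fy=2.4))
for a in [.5,.42,.34,.26,.18,.1,.04,0,-.02]:
    p=c2w([25,140-255*np.cos(a)+8*np.sin(a)+10,92+255*np.sin(a)+8*np.cos(a)]); print(a,end=" ");shift(p)
```

```text
0.5 tool shift m [-0.0015  0.0003  0.0023] turn None tcp chest [ 23.5 -70.2 223.6]
0.42 tool shift m [-0.0015 -0.0094  0.0203] turn None tcp chest [ 23.5 -70.2 223.6]
0.34 tool shift m [-0.0016 -0.0175  0.039 ] turn None tcp chest [ 23.5 -70.2 223.6]
0.26 tool shift m [-0.0016 -0.0242  0.0583] turn None tcp chest [ 23.5 -70.2 223.6]
0.18 tool shift m [-0.0016 -0.0293  0.0781] turn None tcp chest [ 23.5 -70.2 223.6]
0.1 tool shift m [-0.0017 -0.0327  0.0982] turn None tcp chest [ 23.5 -70.2 223.6]
0.04 tool shift m [-0.0017 -0.0343  0.1134] turn None tcp chest [ 23.5 -70.2 223.6]
0 tool shift m [-0.0017 -0.0348  0.1236] turn None tcp chest [ 23.5 -70.2 223.6]
-0.02 tool shift m [-0.0017 -0.0349  0.1287] turn None tcp chest [ 23.5 -70.2 223.6]
```

View pics/s3.png

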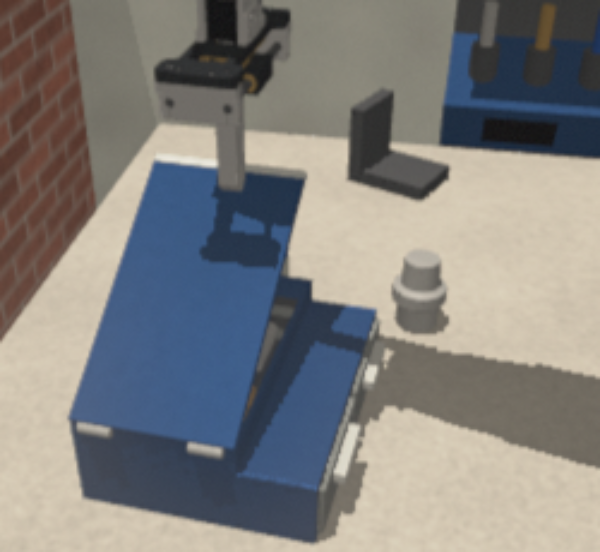

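The fingertips, at (230,185) in the crop, are on the lid near its edge at (230,165), and the lid has come partly down. I'll continue along the arc.

Emit:
move_arm(
  moves=[
    [0,-0.005,0.01,0],
    [0,-0.009,0.02,0],
    [0,-0.013,0.029,0],
    [0,-0.0175,0.039,0],
    [0,-0.021,0.048,0],
    [0,-0.024,0.058,0],
    [0,-0.027,0.068,0],
    [0,-0.029,0.078,0],
    [0,-0.031,0.088,0],
    [0,-0.0325,0.098,0],
    [0,-0.034,0.108,0],
    [0,-0.034,0.112,0],
  ],
)

```text
clock: 10.8
eef_pos: [672.4, -144.0, 111.0]
eef_rot: [3.141, -0.001, 3.075]
wrist_force: [-0.0, -0.9, 1.5]
finger_gap: 0.7
finger_force: 0.5
```

Emit:
move_arm(
  moves=[
    [0,0,0.004,0],
    [0,0,0.007,0],
    [0,0,0.009,0],
    [0,0,0.01,0],
    [0,0,0.01,0],
  ],
)

```text
clock: 11.3
eef_pos: [672.8, -143.9, 102.5]
eef_rot: [3.142, 0.0, 3.075]
wrist_force: [0.2, 0.1, -0.4]
finger_gap: 0.3
finger_force: 0.0
```

Emit:
move_arm(
  moves=[
    [0,0,0.001,0],
    [0,0,0.002,0],
    [0,0,0.003,0],
    [0,0,0.004,0],
    [0,0,0.005,0],
    [0,0,0.005,0],
  ],
)

```text
clock: 11.9
eef_pos: [673.0, -144.0, 100.1]
eef_rot: [-3.141, 0.002, 3.075]
wrist_force: [-8.9, 2.2, 20.1]
finger_gap: 0.4
finger_force: 9.8
```

Emit:
move_arm(
  moves=[
    [0,0,-0.02,0],
    [0,0,-0.07,0],
    [0,0,-0.12,0],
    [0,0,-0.17,0],
    [0.05,0,-0.2,0],
    [0.1,0,-0.2,0],
    [0.15,0,-0.2,0],
    [0.2,0,-0.2,0],
    [0.25,0,-0.2,0],
    [0.28,0,-0.2,0],
    [0.28,0,-0.2,0],
  ],
)

```text
clock: 13.0
eef_pos: [390.7, -124.9, 298.4]
eef_rot: [-3.141, 0.002, 3.074]
wrist_force: [0.7, -1.0, 0.4]
finger_gap: 0.3
finger_force: 0.0
```

Run:
```python
from h import *
s=manip.read_state(); print(s["clock"],s["eef_pos"],s["wrist_force"])
a,W=cloud("top"); b,_=cloud("side")
cv2.imwrite("pics/t4.png",np.hstack([cv2.resize(a["frame"][100:300,140:400],(390,300)),cv2.resize(b["frame"][60:340,170:370],(280,392))[:300]]))
F=a["frame"].astype(int); Q=(W-O)@C
m=(abs(Q[...,0]-35)<60)&(abs(Q[...,1])<125)&(Q[...,2]>60)&(Q[...,2]<160); q=Q[m]
A=np.c_[q[:,:2],np.ones(len(q))]; print("lid plane",len(q),np.linalg.lstsq(A,q[:,2],rcond=None)[0],np.median(q[:,2]))
B=(F.min(-1)>150)&(Q[...,0]<-100)&(Q[...,0]>-200)&(abs(Q[...,1])<120)&(Q[...,2]>35)&(Q[...,2]<65)
n,lab,st,ce=cv2.connectedComponentsWithStats(B.astype(np.uint8))
for i in range(1,n):
    if st[i,4]>20: print("pull",Q[lab==i].mean(0))
```

```text
13.0 [ 390.66040842 -124.93850324  298.36847236] [ 0.68800219 -1.02337893  0.36308302]
lid plane 5321 [-1.31004295e-04 -7.30358461e-04  9.86296208e+01] 98.64516880579026
pull [-123.2497928    67.45729078   52.45246098]
pull [-123.07519804  -57.53691957   52.54871679]
```

View pics/t4.png

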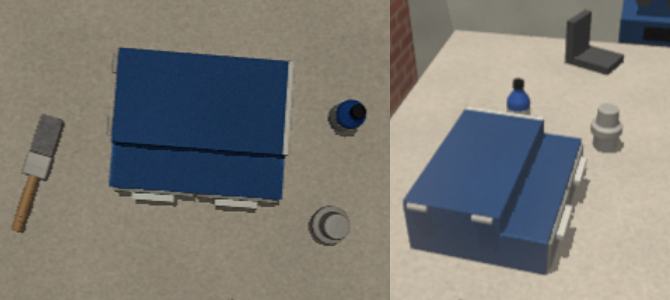

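The lid is flat with its plane at about 99 mm, and both pulls (at (155,198) and (236,204) in the crop) are home. The bystanders are untouched and the hand is clear.

```bash
python3 -c "
from cell import manip; print(manip.sign_off())"
```

```text
the job is handed in; nothing more can be done
None
```

I pushed both drawers fully home, then swung the lid flat shut; the holder, ink bottle and brush look undisturbed, the hand is clear, and the job is handed in at about 13 s.

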